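# Hang the glaze sample board on its stud and tug it

## Task

Take the glaze sample board out of the slotted wooden block and hang it by its keyhole on the free stud of the display stand: pass the round hole over the stud's head, then lower the board until the stud sits at the top of the narrow slot. While still holding it, pull it straight down with a gentle tug (about 10 N, well under 40 N) and keep that pull for a moment to be sure that it holds, then let go and leave it hanging straight. Leave the two boards that already hang, the jar and the pot where they are.

Things in the scene. Friction and masses are not known exactly. Their poses are not given: they have to be found in the camera images.
- board_mid (a point): centre of the loose sample board: plywood, 90 mm wide (y), 185 mm tall (z), 9 mm thick (x), 0.1 to 0.22 kg, upright in the block, a keyhole cut right through it. Pinch it across its thickness at the top, finger ends 12 to 28 mm below the top edge, so that the finger behind stays above the stand's panel. x points from its front to its back, z to its top edge
- sample_board: the same board; origin at the centre of its lower edge, same axes. Two 34x50 mm glazed tiles stand 9 mm off its front (-x) face, side by side, 41 to 91 mm above its lower edge; its back is plain
- board_hole (a point): centre of the keyhole's round part, 26 mm across, 111 mm above the board's lower edge, half-way through the board
- board_seat (a point): where the axis of the stud's neck lies when the board hangs home: half-way through the board on its middle line, 137 mm above its lower edge (48 mm below the top edge), 26 mm above the centre of the round hole. The slot, 11 mm wide, runs up from the round hole to 3.5 mm above this point
- free_stud: the stand's one empty stud, fixed, at any of its three places, 172 mm above the table: a steel pin towards the robot. Origin on its axis at the panel's face; x along the axis into the panel, y to the left, z up. Neck 7 mm across and 13.5 mm long, then a flat head 16 mm across, 5.4 mm thick, bevelled in front, ending at x = -19 mm
- free_stud_neck (a point): point on the free stud's axis 6.5 mm in front of the panel, half-way along its neck; same axes
- stand: display stand, fixed: upright wooden panel 380 mm wide, 12 mm thick, top edge 186 mm above the table, with three studs 115 mm apart. Origin on the table below the middle of the panel's front face, x from front to back, z up. Feet at both ends reach 35 mm in front of the panel, 28 mm high
- slot_block: storage block, fixed: wood, 112x125x42 mm, with three slots 11.5 mm wide along its y, 34 mm apart, open at the ends; slot floors 12 mm above the table. Origin at the centre of its underside, x across the slots, z up. The sample board stands in the middle slot, front to -x; the others are empty
- hung_board_a: a board of the same make that hangs on another stud, loose; origin at the centre of its lower edge
- hung_board_b: a second board of the same make that hangs on another stud, loose; origin at the centre of its lower edge
- slip_jar: lidded glass jar of slip, 82 mm across and 136 mm tall, loose, behind the block; origin at the centre of its underside
- thrown_pot: thrown clay pot, 96 mm across and 94 mm tall, loose, in front of the stand's left part; origin at the centre of its underside

How it is judged:
On the way, in this order (a step that is already met when the one before it is completed fails the run):
1. the board is lifted out of its slot, held by the fingers (z of sample_board in the frame of slot_block above 0.045 m and contact force between the fingers and sample_board above 1 N), for 0.1 s.
2. the round hole of the keyhole is over the stud's head and neck, the seat still 10 mm or more above the neck (z of board_seat in the frame of free_stud between 0.01 and 0.036 m and x of board_hole in the frame of free_stud between -0.012 and 0 m and y of board_hole in the frame of free_stud between -0.01 and 0.01 m).
3. hanging home on the stud and still held by the fingers, the board is tugged down: it bears on the stud with 6 N or more for 0.2 s (contact force between sample_board and free_stud above 6 N and contact force between the fingers and sample_board above 1 N and z of board_seat in the frame of free_stud between -0.004 and 0.004 m and x of board_seat in the frame of free_stud above -0.012 m), for 0.2 s.
At the end, for the whole second after the job is handed in: The sample board hangs at rest on the free stud, let go: the stud's neck is at the top of the keyhole's slot (seat within 4 mm in height and 5 mm sideways of the neck's axis, between the panel and the stud's head), and the board hangs within 10 degrees of upright (z of board_seat in the frame of free_stud between -0.004 and 0.004 m and y of board_seat in the frame of free_stud between -0.005 and 0.005 m and x of board_seat in the frame of free_stud between -0.012 and 0 m and angle between the z axis of sample_board and the z axis of free_stud, either way round below 0.17 rad and angle between sample_board's own z axis and vertical below 0.3 rad and contact force between the fingers and sample_board below 0.1 N and linear speed of sample_board below 0.02 m/s); the robot touches nothing.
It fails at once if the board is forced down on the stud with more than 40 N (contact force between sample_board and free_stud above 40 N).
It fails at once if a board that already hung is moved more than 20 mm (distance of any of hung_board_a, hung_board_b from where it was at the start of the episode above 0.02 m).
It fails at once if the jar or the pot is moved more than 20 mm (distance of any of slip_jar, thrown_pot from where it was at the start of the episode above 0.02 m).
It also fails if it takes over 51 s, if anything falls off the work surface, if the arm or the gripper's body presses on something with over 40 N, if the wrist force passes 120 N, or if a joint passes its speed limit or range.

## Robot

A 6-joint arm with a two-finger parallel gripper is mounted at the origin on a cart in front of the work surface, level with it; the furniture and walls round the work are solid. World frame = base frame: x ahead of the robot, y to its left, z up, the work surface at z = 0. Lengths are in m, angles in rad, forces in N, time in s.
With the tool pointing down it reaches from about 0.375 to 0.975 m from the base axis. Payload 3.8 kg.
Tool frame: the origin (TCP) lies at the very end of the fingers, on their centre line; the grasp point (between the pads) lies bot.grasp_offset behind it (bot.grasp_offset is the distance from the TCP to the grasp point, in m); y points along the fingers, x is the direction in which the jaws open and shut, and the axes are right-handed (so a half turn about y gives the same grasp; the last joint's range is limited). The gripper opens to 85 mm and grips with 20 to 120 N. Pads are 22 mm wide; open, the fingers measure 114 mm over their backs; the gripper's body (76 mm by 85 mm) begins 54 mm behind the grasp point. The pads swing forward as they close: fully open they stand 13 mm farther back than shut.
Start: joints at [-1.18, 0.264, 1.604, -0, 1.274, -0.037], TCP at [0.28, -0.614, 0.231] pointing down, gripper open.
Joint ranges: [-2.63, 2.63], [-0.94, 2.18], [0.31, 2.57], [-1.31, 4.45], [0, 2.66], [-2.55, 2.55]. Speed limits (rad/s): [2.57, 2.57, 3.14, 3.14, 3.14, 3.14].

## Interface

Orientations are given as a rotation vector (axis times angle).
In Python, from workcell import sensors, read_camera, job, bot gives the robot as it stands.
- The arm moves only by the tool arm_command, never from a script. Its argument "deltas" is a list of rows, each a list of 4 numbers: the shift along the tool's x, y, z in m, then the turn about the tool's y in rad. A call has 1 to 20 rows; each row shifts and turns the commanded pose from where the row before left it, along the tool's axes as they then stand; what a row does not reach is not made up. A row lasts 1/8 s, in which the tool goes at most 62.5 mm and 10.7 degrees, less where a joint would pass 70% of its speed; a pose out of reach is approached as far as the arm can. A call is refused whole if a number of a shift passes 0.0625 or a number of a turn 0.188, either way. A call with a gripper value outside its range is refused whole. "fingers" is the finger opening in m, from 0 to 0.0854, set as the call begins (left out, the last holds). The fingers move at their own pace and stop on an object; "newtons" is the grip in N (left out, the last holds). Time passes only in rows, so rows that do not move let the fingers close. It gives the time, the measured TCP pose, the force and the opening at its end, in the units of the state.
- sensors.read_state(): the state, without advancing time (a new reading comes with each control period).
- read_camera(name): name is "scene" or "top"; returns a dict with "color" (384x512x3 uint8, red, green, blue), "vfov" (degrees; the focal length in pixels is half the picture's height over the tangent of half this angle, whatever the lens; pixels are square), "cx", "cy" (the principal point, pixels), "R" (3x3) and "t" (3): a world point X has camera coordinates R X + t. Camera axes: x right, y down, z forward; pixel columns grow to the right and rows downward; lengths in m; the calibration is good to about 2 mm. A picture is of the moment at which its call begins. There is no depth.
- job.finish_job(): hands the job in, once; it reports no verdict.
The state is a dict: "time": time; "q": joint angles; "joint_vel": joint speeds; "joint_torque": joint torques, N m; "tool_pos": TCP position; "tcp_rot": TCP orientation; "wrist_force": force on the tool from outside, world axes, zero at the start; "torque": the same for the moment, N m; "width": opening from 0.0 (shut) to 1.0 (fully open).
Only numpy, scipy, OpenCV 4.12 (cv2) and the standard library are available. Lean on these libraries where they do the work, as an engineer would, in place of code of your own. Each camera call takes 0.05 s, during which the arm holds its last target.

## Working session

There is one attempt and no reset: what is moved stays moved. The work goes in short steps, Python scripts to look and compute and a tool call to move; the robot and the scene stay as the last step left them, time stands still between calls to the robot, and variables do not carry over. Pictures are saved under pics/ and viewed, and the job is handed in when it is done.

Besides the shell and the picture viewer there is one more tool, called after "Emit:" as name([rows], argument=value, ...), one row to a line, values as JSON. arm_command: Moves the arm, as the interface text tells. Its arguments: {"type":"object","properties":{"deltas":{"type":"array"},"fingers":{"type":"number"},"newtons":{"type":"number"}},"required":["deltas"]}

```bash
ls; mkdir -p pics; python3 - <<'E'
from workcell import sensors, read_camera, job, bot
import cv2,numpy as np
s=sensors.read_state(); print(s); print(bot.grasp_offset)
for n in("scene","top"):
    c=read_camera(n); cv2.imwrite(f"pics/{n}0.png",c["color"][:,:,::-1]); np.savez(f"{n}0.npz",**c)
    print(n,c["vfov"],c["cx"],c["cy"],c["R"],c["t"], -np.array(c["R"]).T@c["t"])
E
```

```text
pics
{'time': 0.0, 'q': array([-1.17988205e+00,  2.64776530e-01,  1.60539923e+00,  9.79227782e-06,
        1.27365604e+00, -3.69225559e-02]), 'joint_vel': array([-2.10915340e-03,  5.08342142e-06, -1.85614465e-05, -1.35752895e-03,
       -6.48741705e-06, -1.11689070e-04]), 'joint_torque': array([ 8.07918495e-04, -5.15107477e+01, -3.67311215e+01, -1.16884439e-04,
        1.29958894e-02, -8.87256306e-06]), 'tool_pos': array([ 0.27976937, -0.61349037,  0.22993262]), 'tcp_rot': array([-1.38043099,  0.88988475, -0.88687571]), 'wrist_force': array([-0.50392212, -0.75450373, -0.15303862]), 'torque': array([ 0.0209987 , -0.022747  ,  0.01753241]), 'width': 0.9962287159697042}
0.0187
scene 44.95077679444525 263.4645954115863 196.32603943019328 [[-0.74645573 -0.66520967 -0.0173185 ]
 [-0.27148059  0.32819321 -0.90475826]
 [ 0.60753776 -0.67066035 -0.42557322]] [0.47292304 0.25994344 0.91260885] [-0.13085862  0.84133188  0.63175818]
top 50.74323922580977 252.78850832849625 193.65811896123216 [[ 5.87097794e-05 -9.99867350e-01  1.62873916e-02]
 [-9.85750125e-01 -2.79766850e-03 -1.68192936e-01]
 [ 1.68216192e-01 -1.60454237e-02 -9.85619530e-01]] [0.04345394 0.59750089 1.13766196] [0.39761087 0.06337406 1.22108952]
```

View pics/scene0.png

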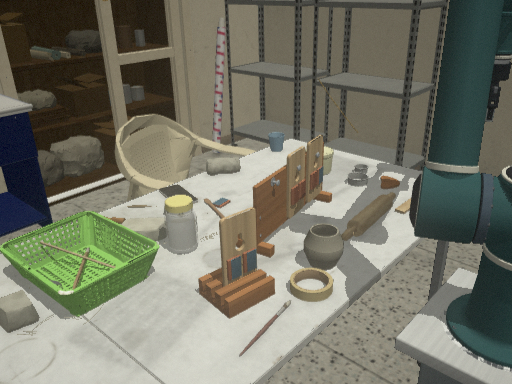

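View pics/top0.png

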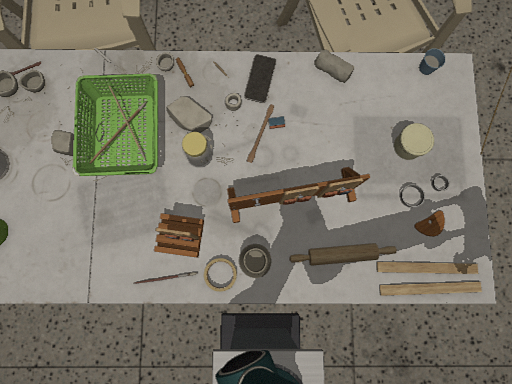

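```bash
python3 - <<'E'
import cv2
a=cv2.imread("pics/top0.png"); cv2.imwrite("pics/t_st.png",cv2.resize(a[90:190,110:310],None,fx=4,fy=4,interpolation=cv2.INTER_CUBIC))
cv2.imwrite("pics/t_bl.png",cv2.resize(a[130:230,280:430],None,fx=5,fy=5,interpolation=cv2.INTER_CUBIC))
a=cv2.imread("pics/scene0.png"); cv2.imwrite("pics/s_st.png",cv2.resize(a[50:350,250:512],None,fx=2,fy=2,interpolation=cv2.INTER_CUBIC))
cv2.imwrite("pics/s_bl.png",cv2.resize(a[0:200,50:250],None,fx=3,fy=3,interpolation=cv2.INTER_CUBIC))
E
```

```text
(no output)
```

The scene view shows the block with the board at about (238,270), the stand behind it, and the left (nearest) stud empty at about (275,182). In the top view the block is at about (180,235), the stand runs (230,205)-(368,180), and the pot is at (256,260). I'll zoom in next.

```bash
python3 - <<'E'
import cv2
a=cv2.imread("pics/top0.png"); cv2.imwrite("pics/t_st.png",cv2.resize(a[160:230,220:380],None,fx=5,fy=5,interpolation=cv2.INTER_CUBIC))
cv2.imwrite("pics/t_bl.png",cv2.resize(a[200:265,140:220],None,fx=9,fy=9,interpolation=cv2.INTER_CUBIC))
a=cv2.imread("pics/scene0.png"); cv2.imwrite("pics/s_st.png",cv2.resize(a[125:265,240:340],None,fx=4.2,fy=4.2,interpolation=cv2.INTER_CUBIC))
cv2.imwrite("pics/s_bl.png",cv2.resize(a[195:320,190:290],None,fx=4.8,fy=4.8,interpolation=cv2.INTER_CUBIC))
E
```

```text
(no output)
```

View pics/t_st.png

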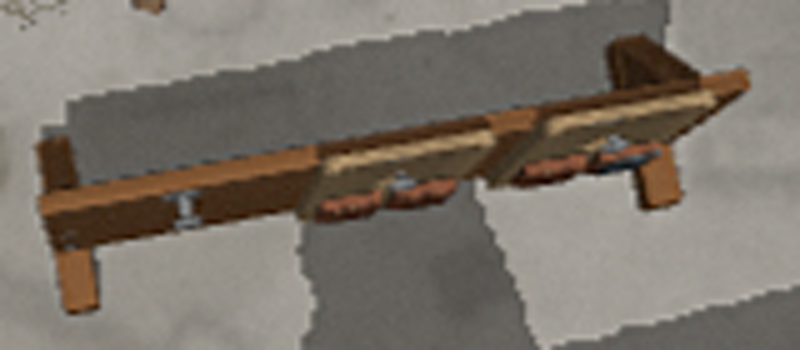

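View pics/t_bl.png

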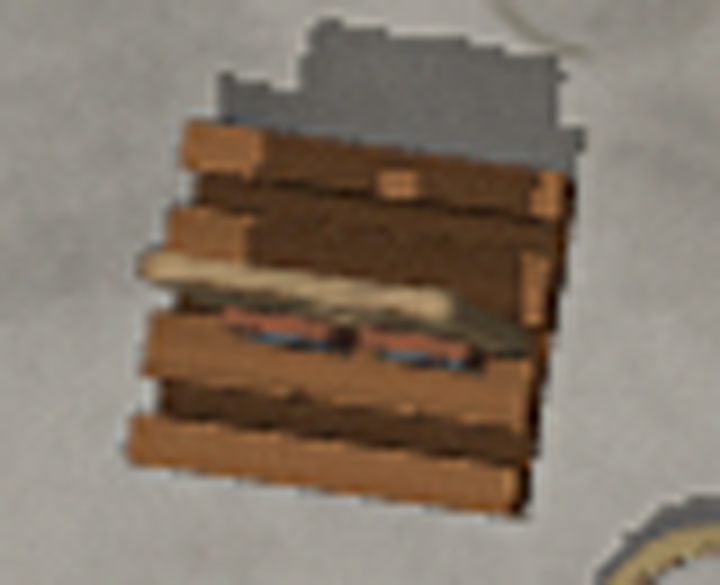

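View pics/s_st.png

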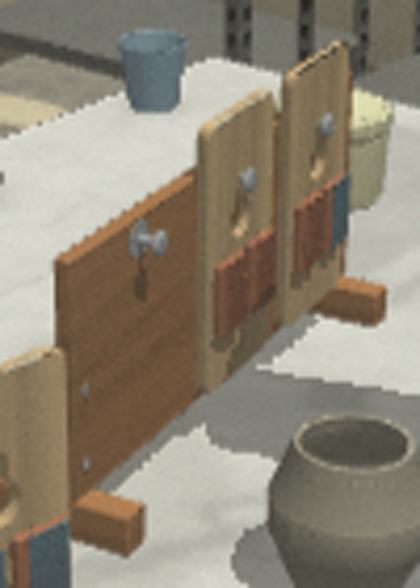

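View pics/s_bl.png

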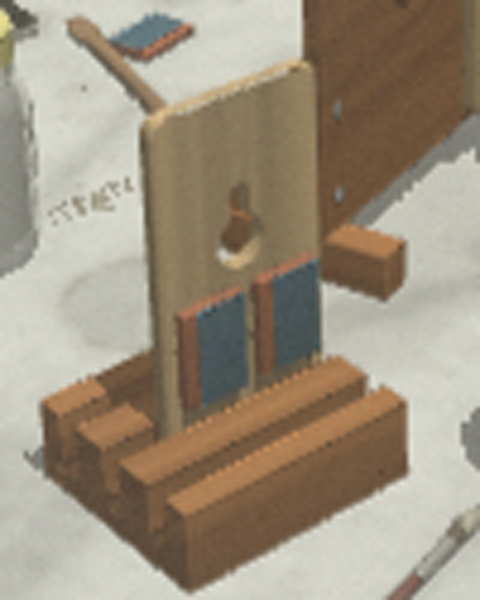

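```bash
cat > h.py <<'E'
import numpy as np, cv2
def load(n): return dict(np.load(n,allow_pickle=True))
def ray(c,uv):
    H=c["color"].shape[0]; f=H/2/np.tan(np.radians(float(c["vfov"]))/2)
    d=np.array([(uv[0]-c["cx"])/f,(uv[1]-c["cy"])/f,1.]); R=np.array(c["R"]); o=-R.T@c["t"]; d=R.T@d
    return o,d/np.linalg.norm(d)
def onz(c,uv,z):
    o,d=ray(c,uv); return o+d*(z-o[2])/d[2]
def tri(c1,u1,c2,u2):
    A=np.zeros((3,3));b=np.zeros(3);P=[]
    for c,u in((c1,u1),(c2,u2)):
        o,d=ray(c,u);M=np.eye(3)-np.outer(d,d);A+=M;b+=M@o
    X=np.linalg.solve(A,b)
    return X,[round(float(np.linalg.norm((np.eye(3)-np.outer(d,d))@(X-o))),4) for o,d in(ray(c1,u1),ray(c2,u2))]
def proj(c,X):
    H=c["color"].shape[0]; f=H/2/np.tan(np.radians(float(c["vfov"]))/2)
    p=np.array(c["R"])@X+c["t"]; return np.array([c["cx"]+f*p[0]/p[2],c["cy"]+f*p[1]/p[2]])
E
python3 - <<'E'
from h import *
np.set_printoptions(precision=4,suppress=True)
T=load("top0.npz");S=load("scene0.npz")
k=lambda x,y,ox,oy,f:np.array([(x+.5)/f-.5+ox,(y+.5)/f-.5+oy])
ts=lambda x,y:k(x,y,220,160,5); tb=lambda x,y:k(x,y,140,200,9); ss=lambda x,y:k(x,y,240,125,4.2); sb=lambda x,y:k(x,y,190,195,4.8)
print("head tri",tri(T,ts(189,222),S,ss(158,241)), onz(T,ts(189,222),.172),onz(S,ss(158,241),.172))
a=onz(T,ts(40,215),.186);b=onz(T,ts(318,172),.186);print("panel front",a,b,np.degrees(np.arctan2((b-a)[0],-(b-a)[1])))
print("scene panel corner",onz(S,ss(57,265),.186),onz(S,ss(196,178),.186))
# block corners z=.042
for p in((187,122),(572,175),(525,515),(128,463)): print("blk",onz(T,tb(*p),.042))
for p in((45,408),(190,515),(408,398)): print("blkS",onz(S,sb(*p),.042))
for p in((143,268),(450,300)): print("board top",onz(T,tb(*p),.197))
for p in((148,120),(312,68)): print("board topS",onz(S,sb(*p),.197))
E
```

```text
head tri (array([0.5502, 0.0353, 0.174 ]), [0.0016, 0.0016]) [0.5492 0.0342 0.172 ] [0.5548 0.0324 0.172 ]
panel front [0.5507 0.1116 0.186 ] [ 0.5736 -0.0325  0.186 ] 9.044996676013751
scene panel corner [0.5558 0.1188 0.186 ] [ 0.579  -0.0328  0.186 ]
blk [0.5405 0.3142 0.042 ]
blk [0.5234 0.1891 0.042 ]
blk [0.4145 0.2019 0.042 ]
blk [0.4309 0.3287 0.042 ]
blkS [0.5365 0.3182 0.042 ]
blkS [0.4316 0.3295 0.042 ]
blkS [0.4163 0.2062 0.042 ]
board top [0.4806 0.2919 0.197 ]
board top [0.4717 0.206  0.197 ]
board topS [0.4834 0.2925 0.197 ]
board topS [0.4635 0.2135 0.197 ]
```

```bash
cat >> h.py <<'E'
from scipy.spatial.transform import Rotation as Ro
def plan(target, yaw, st):
    # needed turn about tool y so tool x is along +-(cos yaw, sin yaw), then shift in tool axes after the turn
    R=Ro.from_rotvec(st["tcp_rot"]).as_matrix()
    x=R[:,0]; cur=np.arctan2(x[1],x[0])
    d=yaw-cur; d=(d+np.pi/2)%np.pi-np.pi/2
    turn=-d  # tool y is down
    R2=R@Ro.from_rotvec([0,turn,0]).as_matrix()
    w=np.array(target)-st["tool_pos"]
    return dict(cur=cur,turn=turn,R=R,before=R.T@w,after=R2.T@w,R2=R2,world=w)
E
python3 - <<'E'
from h import *
from workcell import sensors
np.set_printoptions(precision=4,suppress=True)
s=sensors.read_state()
for k,v in plan([.476,.249,.27],np.radians(-7),s).items(): print(k,v)
E
```

```text
cur -1.1430453601652164
turn -1.0208723125256132
R [[ 0.4148 -0.0008  0.9099]
 [-0.9099  0.0019  0.4148]
 [-0.002  -1.      0.0001]]
before [-0.7035 -0.0385  0.5364]
after [ 0.0896 -0.0385  0.8801]
R2 [[ 0.9925 -0.0008  0.1219]
 [-0.1219  0.0019  0.9925]
 [-0.001  -1.      0.0018]]
world [0.1962 0.8626 0.0399]
```

Emit:
arm_command([
  [0,-0.007,0,-0.17],
  [0,-0.007,0,-0.17],
  [0,-0.007,0,-0.17],
  [0,-0.007,0,-0.17],
  [0,-0.007,0,-0.17],
  [0,-0.003,0,-0.17],
  [0.006,0,0.05,0],
  [0.006,0,0.05,0],
  [0.006,0,0.05,0],
  [0.006,0,0.05,0],
  [0.006,0,0.05,0],
  [0.006,0,0.05,0],
  [0.006,0,0.05,0],
  [0.006,0,0.05,0],
  [0.006,0,0.05,0],
  [0.006,0,0.05,0],
  [0,0,0,0],
], fingers=0.05, newtons=45)

```text
time: 2.22
tool_pos: [0.4011, -0.1224, 0.269]
tcp_rot: [-1.568, 0.092, -0.092]
wrist_force: [-1.7, -0.6, 0.5]
width: 0.587
```

```bash
python3 - <<'E'
from h import *
from workcell import sensors
np.set_printoptions(precision=4,suppress=True)
s=sensors.read_state(); print(s["time"],s["tool_pos"],s["q"])
p=plan([.476,.249,.27],np.radians(-7),s);print(p["turn"],p["after"],p["R"])
E
```

```text
2.225 [ 0.4011 -0.1224  0.269 ] [-0.3563 -0.2616  2.061   0.0008  1.3426 -0.239 ]
0.004728829826112779 [ 0.0291 -0.0007  0.3778] [[ 0.9931 -0.0002  0.1172]
 [-0.1172  0.0009  0.9931]
 [-0.0003 -1.      0.0009]]
```

Emit:
arm_command([
  [0.004,0,0.05,0],
  [0.004,0,0.05,0],
  [0.004,0,0.05,0],
  [0.004,0,0.05,0.005],
  [0.004,0,0.05,0],
  [0.004,0,0.05,0],
  [0.003,0,0.04,0],
  [0.002,0,0.03,0],
  [0,0,0.008,0],
  [0,0,0,0],
  [0,0,0,0],
])

```text
time: 3.6
tool_pos: [0.477, 0.2447, 0.2692]
tcp_rot: [-1.569, 0.102, -0.101]
wrist_force: [-1.0, -0.5, 0.7]
width: 0.587
```

```bash
cat > snap.py <<'E'
import sys
from h import *
from workcell import sensors, read_camera
np.set_printoptions(precision=4,suppress=True)
tag=sys.argv[1]
for n in("top","scene"):
    c=read_camera(n); np.savez(f"{n}{tag}.npz",**c); cv2.imwrite(f"pics/{n}{tag}.png",c["color"][:,:,::-1])
s=sensors.read_state(); print(s["time"],s["tool_pos"],s["wrist_force"],s["width"])
def crop(n,x0,x1,y0,y1,f):
    a=cv2.imread(f"pics/{n}{tag}.png")[y0:y1,x0:x1]; return cv2.resize(a,None,fx=f,fy=f,interpolation=cv2.INTER_CUBIC)
bx=eval(sys.argv[2])
cv2.imwrite(f"pics/c{tag}.png",np.vstack([cv2.resize(crop(*b),(0,0),fx=1,fy=1) for b in bx]) if 0 else crop(*bx[0]))
if len(bx)>1: cv2.imwrite(f"pics/d{tag}.png",crop(*bx[1]))
E
python3 snap.py 1 "[('scene',180,330,150,320,3.5),('top',130,230,190,270,7)]"
python3 - <<'E'
from h import *
from workcell import sensors
s=sensors.read_state();p=plan([.476,.249,.173],np.radians(-7),s);print(p["turn"],p["after"])
E
```

```text
3.7 [0.477  0.2449 0.2694] [ 0.1299 -0.756  -0.3497] 0.5861661829702666
-0.007185556484186062 [-0.00151392  0.09637238  0.00393688]
```

View pics/c1.png

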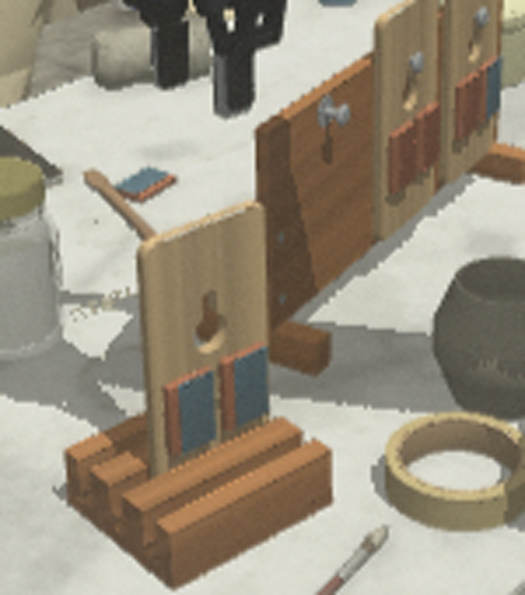

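View pics/d1.png

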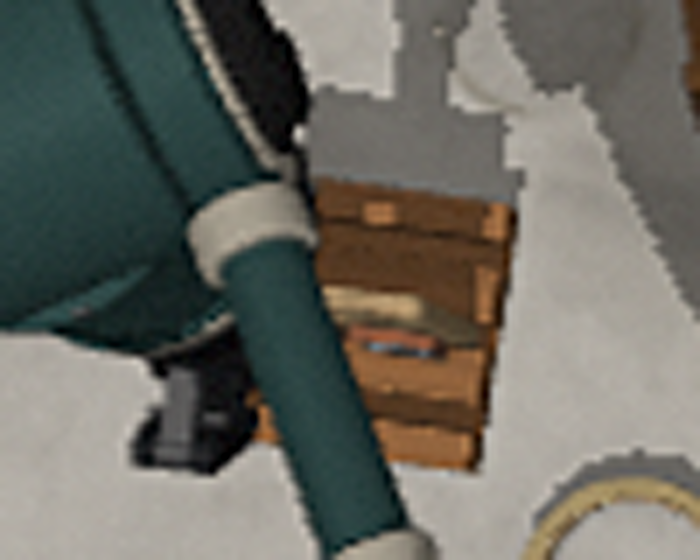

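The scene crop shows the open fingers at (170,60) and (235,95), straddling the line above the board's top, whose middle is at (203,222). They are centred, so I'll go down and grasp.

Emit:
arm_command([
  [-0.0015,0.02,0.004,-0.007],
  [0,0.025,0,0],
  [0,0.025,0,0],
  [0,0.02,0,0],
  [0,0.006,0,0],
  [0,0,0,0],
])

```text
time: 4.45
tool_pos: [0.4754, 0.25, 0.1725]
tcp_rot: [-1.569, 0.096, -0.094]
wrist_force: [0.6, 0.4, 0.5]
width: 0.582
```

```bash
python3 snap.py 2 "[('scene',180,330,150,320,3.5)]"
```

```text
4.55 [0.4765 0.2505 0.174 ] [ 0.3233 -0.8949 -0.1528] 0.5849713907706292
```

View pics/c2.png

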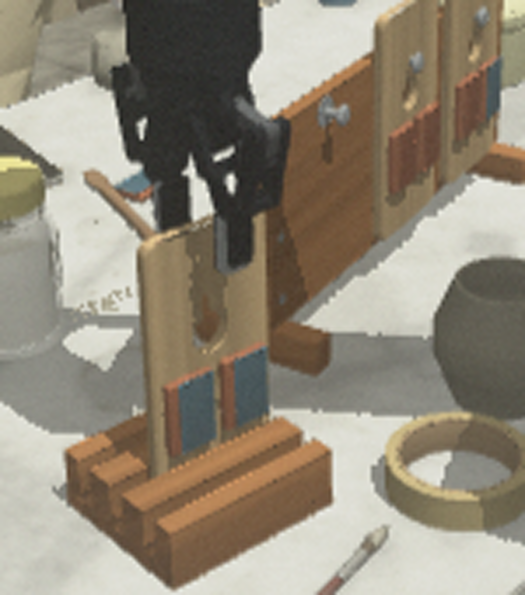

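The front finger is in front of the board and the other is behind it. I'll close while raising 3 mm.

Emit:
arm_command([
  [0,-0.003,0,0],
  [0,0,0,0],
  [0,0,0,0],
  [0,0,0,0],
  [0,0,0,0],
  [0,0,0,0],
  [0,0,0,0],
], fingers=0, newtons=60)

```text
time: 5.42
tool_pos: [0.4768, 0.2507, 0.1775]
tcp_rot: [-1.568, 0.093, -0.097]
wrist_force: [-0.7, 0.5, 5.5]
width: 0.093
```

```bash
python3 snap.py 3 "[('scene',180,330,150,320,3.5)]"
```

```text
5.525 [0.4768 0.2507 0.1775] [-0.3521 -0.025   6.0829] 0.0873390032394622
```

View pics/c3.png

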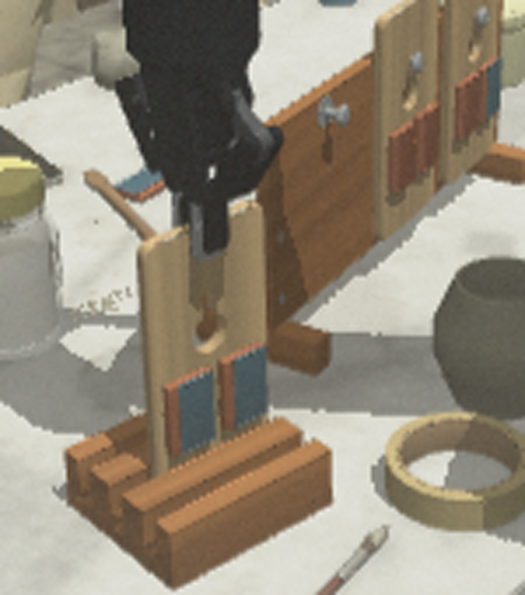

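Emit:
arm_command([
  [0,-0.01,0,0],
  [0,-0.02,0,0],
  [0,-0.02,0,0],
  [0,-0.02,0,0],
  [0,-0.02,0,0],
  [0,-0.015,0,0],
  [0,-0.005,0,0],
  [0,0,0,0],
])

```text
time: 6.52
tool_pos: [0.476, 0.2503, 0.2864]
tcp_rot: [-1.569, 0.095, -0.095]
wrist_force: [-0.6, 0.4, -2.0]
width: 0.083
```

```bash
python3 snap.py 4 "[('scene',180,330,100,270,3.5),('top',130,280,180,290,5)]"; python3 - <<'E'
from h import *
T=load("top0.npz");print("pot",onz(T,(256,260),.09),onz(T,(240,262),.06),onz(T,(272,262),.06))
E
```

```text
6.625 [0.4755 0.2501 0.2854] [ 1.263   0.018  -1.5667] 0.08798148757413066
pot [0.40508186 0.03609195 0.09      ] [0.39969326 0.08061539 0.06      ] [ 0.39970122 -0.00992194  0.06      ]
```

View pics/c4.png

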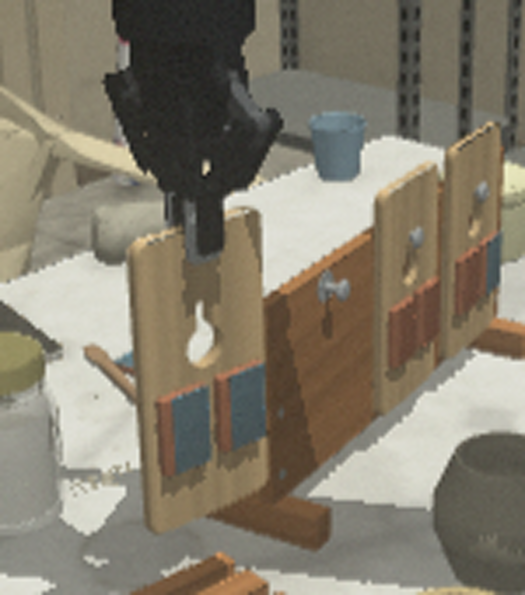

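View pics/d4.png

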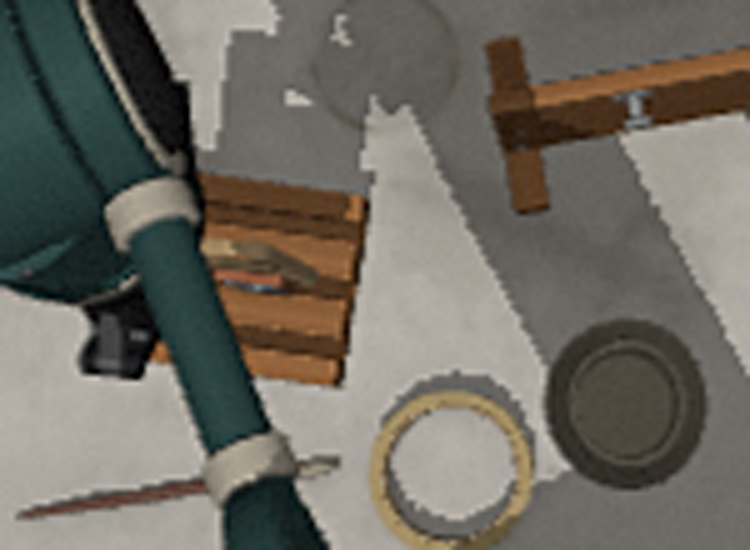

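The board is lifted and hangs straight, with the keyhole open at crop (203,335) and the stud at (335,285). Now I'll refine the stud position and the hole's position in the hand.

```bash
python3 - <<'E'
import cv2,numpy as np
a=cv2.imread("pics/top0.png")[190:215,222:292]; b=cv2.imread("pics/scene0.png")[170:195,258:328]; c=cv2.imread("pics/scene4.png")[178:218,215:285]
cv2.imwrite("pics/z.png",np.vstack([cv2.resize(i,None,fx=10,fy=10,interpolation=cv2.INTER_NEAREST) for i in(a,b)]))
cv2.imwrite("pics/z2.png",cv2.resize(c,None,fx=10,fy=10,interpolation=cv2.INTER_NEAREST))
E
```

```text
(no output)
```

View pics/z.png

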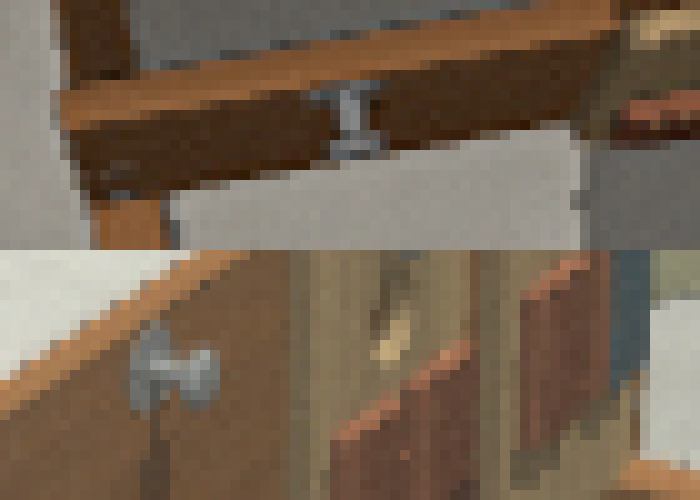

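View pics/z2.png

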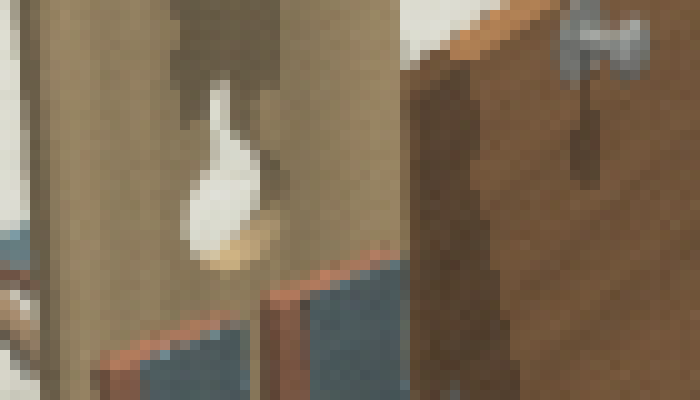

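```bash
python3 - <<'E'
from h import *
from scipy.optimize import least_squares
np.set_printoptions(precision=4,suppress=True)
T=load("top0.npz");S=load("scene0.npz");S4=load("scene4.npz")
for du in(0,.5):
    o=np.array([du,du])
    a=onz(T,np.array([229,202.5])+o,.186);b=onz(T,np.array([282.5,193.3])+o,.186);d=b-a
    yaw=np.arctan2(d[0],-d[1]); print("panel",a,b,np.degrees(yaw))
    for yw in(yaw,np.radians(9)):
        xa=np.array([np.cos(yw),np.sin(yw),0])
        def f(p,full=False):
            P=np.array([p[0],p[1],.172])
            r=np.r_[(proj(T,P-.0163*xa+[0,0,.004])-o-[257,204.1]),(proj(T,P-.007*xa)-o-[257,200.5])[0],proj(S,P-.0165*xa)-o-[277.6,182.2],proj(S,P-.001*xa)-o-[272.7,181.0]]
            return r
        q=least_squares(f,[.56,.035]); print("stud",q.x,q.fun, "panel x at stud y",a[0]+d[0]/d[1]*(q.x[1]-a[1]))
    # hole in hand: bottom/left/right of front rim: ellipse u 18..28, v ~13..27 -> centre
    R=Ro.from_rotvec([-1.569,.095,-.095]).as_matrix(); n=R[:,0]; tcp=np.array([.4755,.2501,.2854])
    ctr=tcp-[0,0,.0545]
    oo,dd=ray(S4,np.array([215+23.0,178+19.9])+o)
    front=tcp-n*.0045*np.sign(n[0]); X=oo+dd*((front-oo)@n)/(dd@n); print("hole front",X,"expected",ctr-n*.0045, "lateral",(X-front)@R[:,2])
E
```

```text
panel [0.5509 0.1079 0.186 ] [ 0.5754 -0.0307  0.186 ] 10.02185775001826
stud [0.5664 0.0374] [ 0.3118 -0.7373 -0.3532  0.5204  0.534   0.0404  0.5156] panel x at stud y 0.5634061500359725
stud [0.5664 0.0372] [ 0.2761 -0.7381 -0.3264  0.4949  0.5459  0.0721  0.4892] panel x at stud y 0.5634403610804185
hole front [0.4713 0.2527 0.2341] expected [0.471  0.2506 0.2309] lateral 0.002084951130669235
panel [0.5496 0.1066 0.186 ] [ 0.5741 -0.0319  0.186 ] 10.018132035337205
stud [0.565  0.0367] [ 0.086  -0.6967 -0.5804  0.6453  0.0909  0.1597  0.0716] panel x at stud y 0.5619962070779174
stud [0.565  0.0365] [ 0.0504 -0.6974 -0.5536  0.6199  0.1027  0.1912  0.0453] panel x at stud y 0.5620302887811385
hole front [0.4711 0.2515 0.2326] expected [0.471  0.2506 0.2309] lateral 0.00088208496615265
```

```bash
python3 - <<'E'
from h import *
from workcell import sensors
np.set_printoptions(precision=4,suppress=True)
T=load("top0.npz")
a=onz(T,np.array([229,202.5]),.186);b=onz(T,np.array([369.1,176.5]),.186);d=b-a;print(b,np.linalg.norm(d),np.degrees(np.arctan2(d[0],-d[1])))
s=sensors.read_state(); yaw=np.radians(9.6); xa=np.array([np.cos(yaw),np.sin(yaw),0]); ya=np.array([-np.sin(yaw),np.cos(yaw),0])
P=np.array([.5655,.037,0])-.055*xa-.0015*ya; P[2]=.245
p=plan(P,yaw,s);print(P,p["turn"],p["before"],p["after"])
E
```

```text
[ 0.6208 -0.2589  0.186 ] 0.3734204302849307 10.7881667470141
[0.5115 0.0263 0.245 ] -0.28856986699931886 [ 0.0628  0.0405 -0.2177] [-0.0017  0.0405 -0.2266]
```

Emit:
arm_command([
  [0,0,0,-0.1],
  [0,0,0,-0.1],
  [0,0,0,-0.095],
  [0,0.001,-0.03,0],
  [0,0.005,-0.04,0],
  [0,0.005,-0.04,0],
  [-0.003,0.005,-0.04,0],
  [0,0.008,-0.04,0],
  [0,0.008,-0.025,0],
  [0,0.008,-0.011,0],
  [0,0,0,0],
  [0,0,0,0],
])

```text
time: 8.12
tool_pos: [0.5121, 0.028, 0.2462]
tcp_rot: [-1.566, -0.137, 0.137]
wrist_force: [-0.9, 0.1, -2.0]
width: 0.086
```

```bash
python3 snap.py 5 "[('scene',230,330,120,260,4.2),('top',210,330,160,250,6)]"
```

```text
8.225 [0.5123 0.0281 0.2467] [ 0.8732 -0.2156 -2.0167] 0.0852742117351225
```

View pics/c5.png

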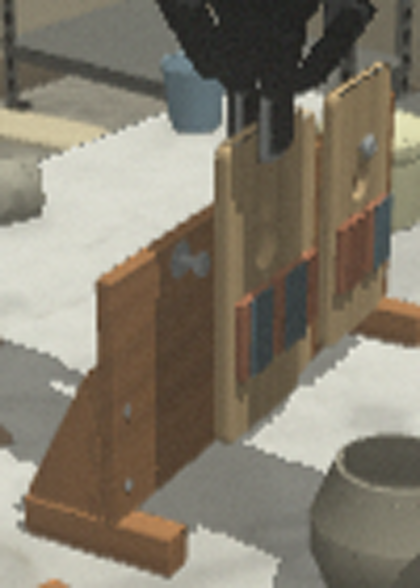

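View pics/d5.png

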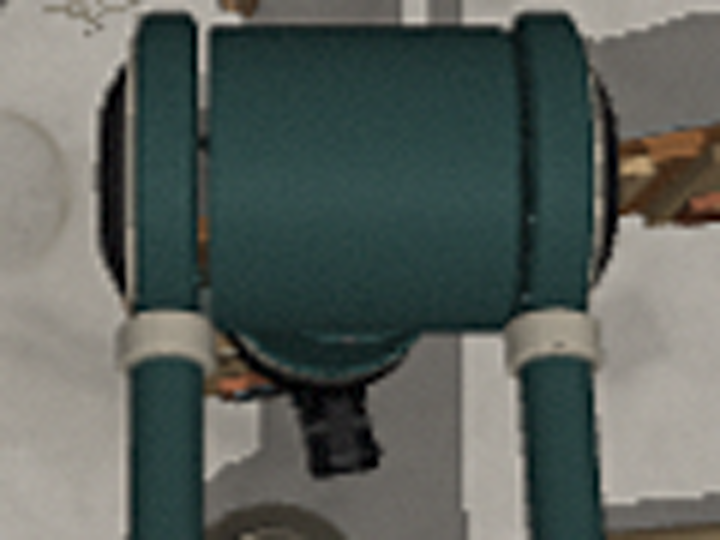

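```bash
python3 - <<'E'
import cv2,numpy as np
c=cv2.imread("pics/scene5.png")[140:230,260:320]
c=cv2.convertScaleAbs(c,alpha=1.5,beta=0)
cv2.imwrite("pics/z3.png",cv2.resize(c[0:60],None,fx=10,fy=10,interpolation=cv2.INTER_NEAREST))
E
```

```text
(no output)
```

View pics/z3.png

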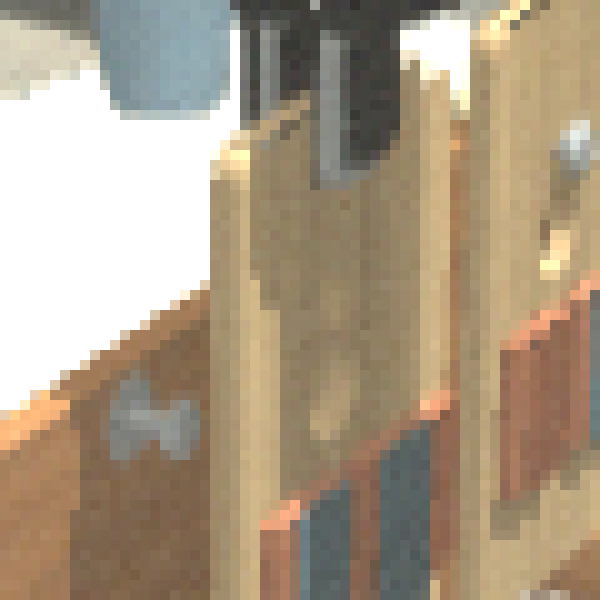

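```bash
python3 - <<'E'
from h import *
from workcell import sensors
np.set_printoptions(precision=4,suppress=True)
S=load("scene5.npz"); s=sensors.read_state(); R=Ro.from_rotvec(s["tcp_rot"]).as_matrix(); n=R[:,0]; l=R[:,2]; t=s["tool_pos"]; print(R)
print("yaw",np.degrees(np.arctan2(n[1],n[0])))
print("hole px",proj(S,t-[0,0,.0545]-.0045*n),"left edge",proj(S,t-[0,0,.0545]-.0045*n+.045*l),"backleft",proj(S,t-[0,0,.0545]+.0045*n+.045*l),"right",proj(S,t-[0,0,.0545]-.0045*n-.045*l))
print("px per mm lateral",proj(S,t+.001*l)-proj(S,t), "per mm x",proj(S,t+.001*n)-proj(S,t),"z",proj(S,t+[0,0,.001])-proj(S,t))
print("tip front", proj(S,t-.0045*n), "top mid",proj(S,t+[0,0,.0195]-.0045*n), "topL",proj(S,t+[0,0,.0195]-.0045*n+.045*l))
c=S["color"].astype(int)
for v in(168,172,176): print(v,[tuple(c[v,u]) for u in (279,280,281,282,283,284,285,286)],'R',[tuple(c[v,u]) for u in range(301,310)])
E
```

```text
[[ 0.9847  0.0006 -0.1744]
 [ 0.1744  0.0003  0.9847]
 [ 0.0007 -1.      0.0002]]
yaw 10.042879227489129
hole px [293.4043 178.5893] left edge [284.2667 185.1439] backleft [280.9257 184.3816] right [301.9965 172.4259]
px per mm lateral [-0.2017  0.129 ] per mm x [-0.3713 -0.0717] z [ 0.0037 -0.3971]
tip front [293.6379 157.37  ] top mid [293.7238 149.5584] topL [284.3239 155.3597]
168 [(np.int64(204), np.int64(202), np.int64(189)), (np.int64(150), np.int64(135), np.int64(116)), (np.int64(107), np.int64(93), np.int64(72)), (np.int64(109), np.int64(96), np.int64(74)), (np.int64(116), np.int64(103), np.int64(79)), (np.int64(135), np.int64(116), np.int64(90)), (np.int64(142), np.int64(124), np.int64(92)), (np.int64(101), np.int64(90), np.int64(68))] R [(np.int64(109), np.int64(93), np.int64(74)), (np.int64(133), np.int64(117), np.int64(89)), (np.int64(140), np.int64(124), np.int64(93)), (np.int64(130), np.int64(110), np.int64(81)), (np.int64(109), np.int64(83), np.int64(61)), (np.int64(101), np.int64(87), np.int64(68)), (np.int64(110), np.int64(98), np.int64(77)), (np.int64(119), np.int6
[... 928 characters left out ...]
p.int64(51)), (np.int64(106), np.int64(92), np.int64(73)), (np.int64(105), np.int64(95), np.int64(72)), (np.int64(118), np.int64(104), np.int64(78)), (np.int64(132), np.int64(114), np.int64(86)), (np.int64(142), np.int64(124), np.int64(92)), (np.int64(137), np.int64(120), np.int64(90))] R [(np.int64(110), np.int64(97), np.int64(74)), (np.int64(132), np.int64(117), np.int64(88)), (np.int64(138), np.int64(120), np.int64(92)), (np.int64(128), np.int64(110), np.int64(79)), (np.int64(105), np.int64(80), np.int64(60)), (np.int64(109), np.int64(96), np.int64(75)), (np.int64(110), np.int64(94), np.int64(75)), (np.int64(127), np.int64(111), np.int64(83)), (np.int64(132), np.int64(117), np.int64(87))]
```

```bash
python3 - <<'E'
from h import *
np.set_printoptions(precision=2,suppress=True)
S=load("scene4.npz"); S5=load("scene5.npz")
def pr(S,t,yaw,z):
    n=np.array([np.cos(yaw),np.sin(yaw),0]);l=np.array([-np.sin(yaw),np.cos(yaw),0]);c=np.array([t[0],t[1],z])
    return [proj(S,c+a*n+b*l) for a,b in((.0045,.045),(-.0045,.045),(-.0045,-.045))]
for y in(-11,-9,-7,-5): print(y,*pr(S,[.4755,.2501],np.radians(y),.24))
for y in(2,4,6,8,10): print(y,*pr(S5,[.5123,.0281],np.radians(y),.20))
import numpy as np
for tag,v,u0,u1 in(("4",182,214,260),("5",174,276,310)):
    c=load(f"scene{tag}.npz")["color"][v-2:v+3].astype(int).sum(2).mean(0); print(tag,u0,c[u0:u1].astype(int))
# hung board centre at scene0
E
```

```text
-11 [217.05 199.63] [219.51 201.17] [256.63 189.07]
-9 [217.42 199.92] [220.03 201.42] [256.23 188.81]
-7 [217.82 200.2 ] [220.56 201.65] [255.8  188.56]
-5 [218.24 200.47] [221.12 201.88] [255.36 188.31]
2 [278.84 180.66] [281.87 181.58] [304.11 170.11]
4 [279.33 180.84] [282.45 181.72] [303.61 169.95]
6 [279.84 181.01] [283.04 181.85] [303.11 169.79]
8 [280.37 181.17] [283.65 181.97] [302.59 169.65]
10 [280.91 181.33] [284.26 182.08] [302.07 169.51]
4 214 [654 650 556 271 288 353 381 387 385 380 364 355 359 363 364 364 353 342
 307 257 258 263 265 270 268 264 266 267 262 329 335 336 345 351 360 363
 375 381 383 384 396 575 592 513 485 455]
5 276 [226 218 209 203 206 276 276 296 335 356 340 324 251 249 240 239 249 257
 250 245 231 244 247 250 264 281 338 352 326 255 277 268 308 334]
```

```bash
cat > goto.py <<'E'
import sys
from h import *
from workcell import sensors
np.set_printoptions(precision=4,suppress=True)
s=sensors.read_state(); yaw=np.radians(10); xa=np.array([np.cos(yaw),np.sin(yaw),0]); ya=np.array([-np.sin(yaw),np.cos(yaw),0])
P=np.array([.5655,.0373,0]); d=s["tool_pos"]-P; print("rel stud: x %.4f lat %.4f z(tcp) %.4f"%(d@xa,d@ya,d[2]),"F",s["wrist_force"],"Fstand x %.2f y %.2f"%(s["wrist_force"]@xa,s["wrist_force"]@ya),s["time"])
E
python3 goto.py
```

```text
rel stud: x -0.0540 lat 0.0002 z(tcp) 0.2467 F [ 0.8732 -0.2156 -2.0167] Fstand x 0.82 y -0.36 8.225
```

Emit:
arm_command([
  [0,0.006,-0.0015,0],
  [0,0.01,0,0],
  [0.005,0.004,0,0],
  [0.01,0,0,0],
  [0.008,0,0,0],
  [0,0,0,0],
  [0,0,0,0],
])

```text
time: 9.1
tool_pos: [0.5352, 0.0297, 0.2264]
tcp_rot: [-1.566, -0.137, 0.137]
wrist_force: [-0.4, 0.7, -1.3]
width: 0.086
```

```bash
python3 goto.py; python3 snap.py 6 "[('scene',260,320,135,215,10)]";python3 - <<'E'
import cv2
c=cv2.imread("pics/c6.png");cv2.imwrite("pics/c6.png",cv2.convertScaleAbs(c[:600],alpha=1.6))
E
```

```text
rel stud: x -0.0312 lat -0.0022 z(tcp) 0.2264 F [-0.351   0.7226 -1.3324] Fstand x -0.22 y 0.77 9.1
9.2 [0.535  0.0296 0.2263] [-0.0874 -0.5922 -0.6641] 0.08770552043080702
```

View pics/c6.png

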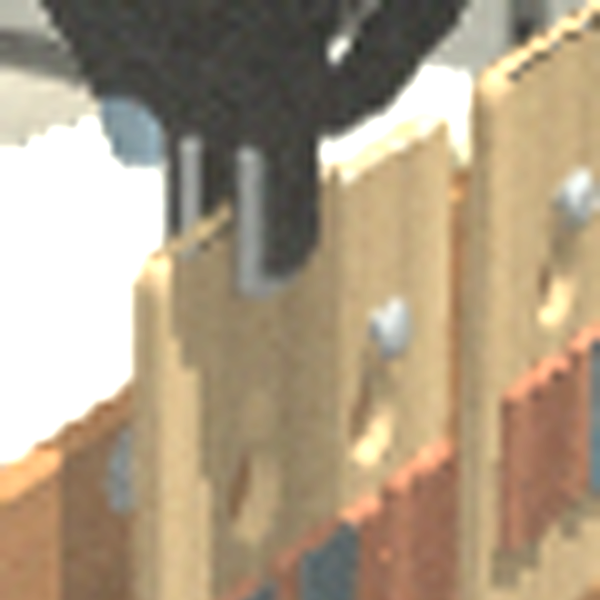

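The scene crop shows the hole at full-frame (285.2,183.6). The stud's axis extended to the board's face should be at about (284.7,183.5), so I'll nudge slightly left and then insert.

Emit:
arm_command([
  [0,0,0.0015,0],
  [0.004,0,0,0],
  [0.004,0,0,0],
  [0.004,0,0,0],
  [0,0,0,0],
])

```text
time: 9.82
tool_pos: [0.547, 0.0333, 0.2262]
tcp_rot: [-1.566, -0.137, 0.137]
wrist_force: [-0.4, -1.1, -1.7]
width: 0.089
```

```bash
python3 goto.py; python3 snap.py 7 "[('scene',260,320,135,215,10)]";python3 - <<'E'
import cv2
c=cv2.imread("pics/c7.png");cv2.imwrite("pics/c7.png",cv2.convertScaleAbs(c[:600],alpha=1.6))
E
```

```text
rel stud: x -0.0189 lat -0.0008 z(tcp) 0.2262 F [-0.3716 -1.1428 -1.6627] Fstand x -0.56 y -1.06 9.825
9.925 [0.5466 0.0332 0.2261] [-0.1667 -0.4325 -0.9707] 0.08730847280258723
```

View pics/c7.png

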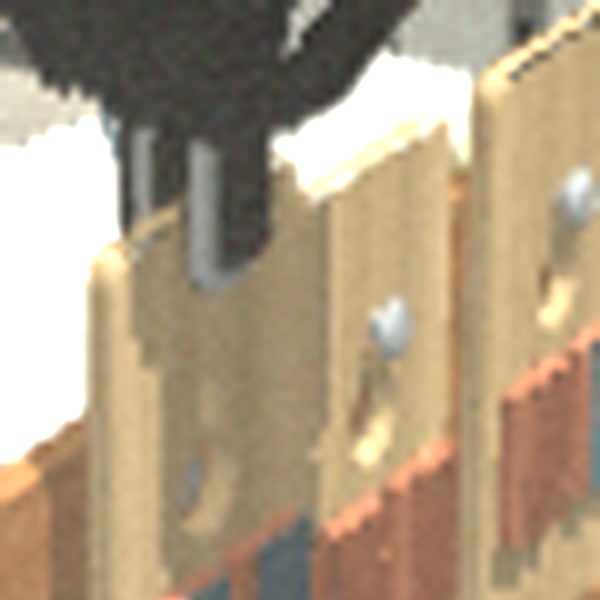

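The grey stud head now shows inside the hole at crop (190,480), and there is no contact force. I'll continue inward.

Emit:
arm_command([
  [0.003,0,0,0],
  [0.003,0,0,0],
  [0.002,0,0,0],
  [0,0,0,0],
  [0,0,0,0],
])

```text
time: 10.55
tool_pos: [0.5545, 0.0346, 0.2262]
tcp_rot: [-1.566, -0.136, 0.137]
wrist_force: [0.3, 0.3, -2.2]
width: 0.087
```

```bash
python3 goto.py; python3 snap.py 8 "[('scene',260,320,135,215,10)]";python3 - <<'E'
import cv2
c=cv2.imread("pics/c8.png");cv2.imwrite("pics/c8.png",cv2.convertScaleAbs(c[:600],alpha=1.6))
E
```

```text
rel stud: x -0.0113 lat -0.0007 z(tcp) 0.2262 F [ 0.3032  0.2779 -2.2493] Fstand x 0.35 y 0.22 10.55
10.65 [0.5544 0.0346 0.2263] [ 0.4165 -0.4775 -1.958 ] 0.08948554770282112
```

View pics/c8.png

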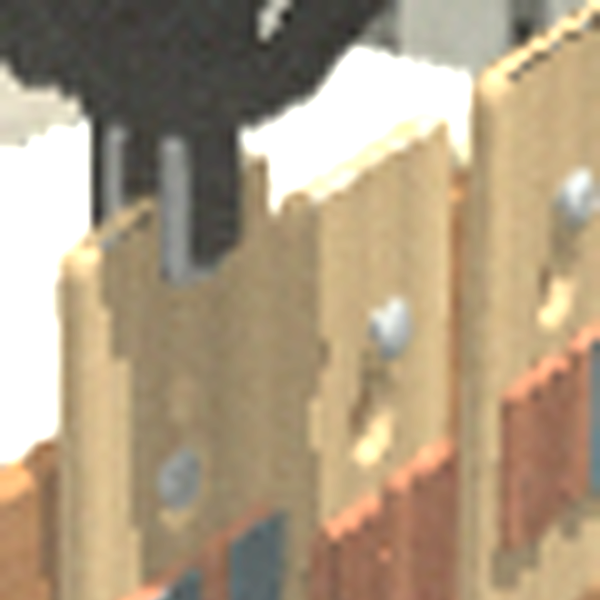

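The head fills the hole at crop (180,478). I'll keep going in small steps until the panel is felt.

Emit:
arm_command([
  [0.0015,0,0,0],
  [0.0015,0,0,0],
  [0,0,0,0],
  [0,0,0,0],
])

```text
time: 11.15
tool_pos: [0.5574, 0.0351, 0.2263]
tcp_rot: [-1.566, -0.137, 0.137]
wrist_force: [-0.0, -0.6, -1.8]
width: 0.09
```

```bash
python3 goto.py
```

```text
rel stud: x -0.0083 lat -0.0008 z(tcp) 0.2263 F [-0.0036 -0.6289 -1.8086] Fstand x -0.11 y -0.62 11.15
```

Emit:
arm_command([
  [0.001,0,0,0],
  [0.001,0,0,0],
  [0,0,0,0],
  [0,0,0,0],
])

```text
time: 11.65
tool_pos: [0.5594, 0.0355, 0.2263]
tcp_rot: [-1.566, -0.137, 0.137]
wrist_force: [-0.2, 0.0, -1.2]
width: 0.087
```

```bash
python3 goto.py; python3 snap.py 9 "[('scene',250,310,135,215,10)]";python3 - <<'E'
import cv2
c=cv2.imread("pics/c9.png");cv2.imwrite("pics/c9.png",cv2.convertScaleAbs(c[:600],alpha=1.6))
E
```

```text
rel stud: x -0.0063 lat -0.0007 z(tcp) 0.2263 F [-0.1726  0.0212 -1.1585] Fstand x -0.17 y 0.05 11.65
11.75 [0.5594 0.0354 0.2263] [ 0.7194 -0.9318 -1.9816] 0.08800361570751031
```

View pics/c9.png

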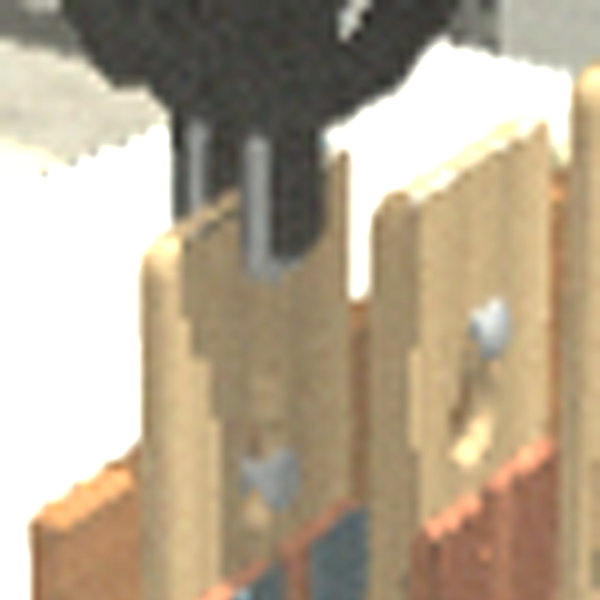

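The head protrudes in front of the board at crop (275,478) with the neck visible behind it. I'll lower now.

Emit:
arm_command([
  [0,0.003,0,0],
  [0,0.003,0,0],
  [0,0.003,0,0],
  [0,0.003,0,0],
  [0,0.002,0,0],
  [0,0,0,0],
  [0,0,0,0],
])

```text
time: 12.62
tool_pos: [0.5595, 0.0355, 0.2124]
tcp_rot: [-1.566, -0.137, 0.136]
wrist_force: [-0.7, -0.1, -1.7]
width: 0.088
```

```bash
python3 goto.py; python3 snap.py 10 "[('scene',250,310,135,215,10)]";python3 - <<'E'
import cv2
c=cv2.imread("pics/c10.png");cv2.imwrite("pics/c10.png",cv2.convertScaleAbs(c[:600],alpha=1.6))
E
```

```text
rel stud: x -0.0062 lat -0.0008 z(tcp) 0.2124 F [-0.6856 -0.1244 -1.7427] Fstand x -0.70 y -0.00 12.625
12.725 [0.5595 0.0355 0.2125] [ 0.2342  1.1733 -1.6311] 0.08814546508335813
```

View pics/c10.png

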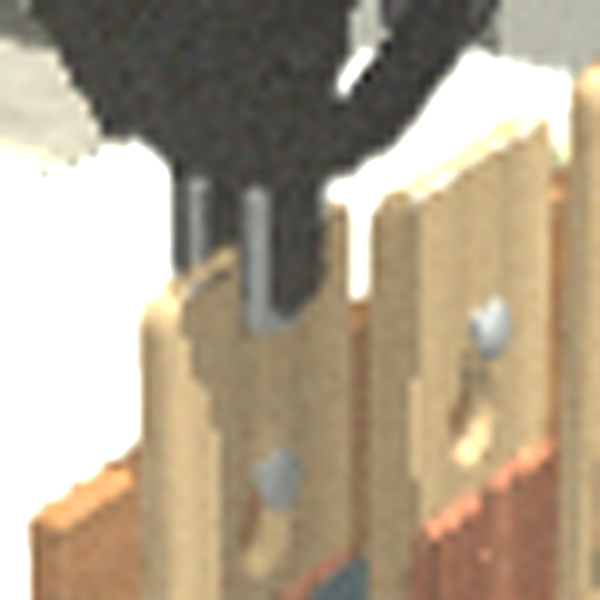

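Emit:
arm_command([
  [0,0.002,0,0],
  [0,0.002,0,0],
  [0,0.002,0,0],
  [0,0.002,0,0],
  [0,0,0,0],
  [0,0,0,0],
])

```text
time: 13.48
tool_pos: [0.5594, 0.0355, 0.2043]
tcp_rot: [-1.566, -0.137, 0.137]
wrist_force: [-0.2, 0.1, -2.0]
width: 0.089
```

```bash
python3 goto.py
```

```text
rel stud: x -0.0063 lat -0.0007 z(tcp) 0.2043 F [-0.2284  0.1381 -2.0307] Fstand x -0.20 y 0.18 13.475
```

Emit:
arm_command([
  [0,0.001,0,0],
  [0,0.001,0,0],
  [0,0,0,0],
])

```text
time: 13.85
tool_pos: [0.5593, 0.0355, 0.2021]
tcp_rot: [-1.566, -0.136, 0.137]
wrist_force: [0.2, -0.8, -1.8]
width: 0.093
```

Emit:
arm_command([
  [0,0.001,0,0],
  [0,0,0,0],
])

```text
time: 14.1
tool_pos: [0.5593, 0.0355, 0.2012]
tcp_rot: [-1.566, -0.136, 0.137]
wrist_force: [-0.1, -0.2, -1.5]
width: 0.086
```

Emit:
arm_command([
  [0,0.0005,0,0],
  [0,0.0005,0,0],
  [0,0,0,0],
])

```text
time: 14.48
tool_pos: [0.5595, 0.0355, 0.2004]
tcp_rot: [-1.566, -0.137, 0.137]
wrist_force: [1.3, -0.3, -1.3]
width: 0.087
```

Emit:
arm_command([
  [0,0.0005,0,0],
  [0,0.0005,0,0],
  [0,0,0,0],
])

```text
time: 14.85
tool_pos: [0.5596, 0.0355, 0.2]
tcp_rot: [-1.567, -0.137, 0.136]
wrist_force: [-2.2, 0.5, 4.6]
width: 0.088
```

Emit:
arm_command([
  [0,0.0005,0,0],
  [0,0,0,0],
])

```text
time: 15.1
tool_pos: [0.5597, 0.0355, 0.1999]
tcp_rot: [-1.567, -0.137, 0.136]
wrist_force: [-3.2, 0.5, 6.3]
width: 0.091
```

```bash
python3 goto.py; python3 snap.py 11 "[('scene',250,310,135,215,10)]";python3 - <<'E'
import cv2
c=cv2.imread("pics/c11.png");cv2.imwrite("pics/c11.png",cv2.convertScaleAbs(c[:600],alpha=1.6))
E
```

```text
rel stud: x -0.0061 lat -0.0008 z(tcp) 0.1999 F [-3.1812  0.5235  6.3015] Fstand x -3.04 y 1.07 15.1
15.2 [0.5596 0.0355 0.1999] [-1.5617 -0.0618  6.2568] 0.08779486997465724
```

View pics/c11.png

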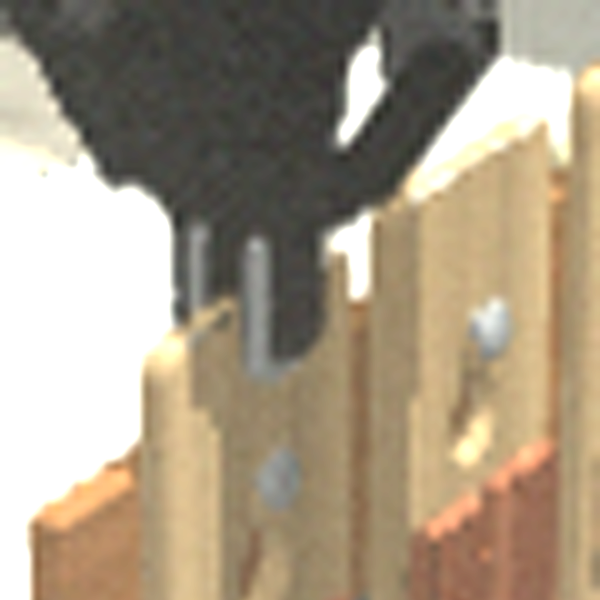

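The board bears on the stud exactly at the nominal height, with the head at the slot's top, and the stud load is about 8 N. I'll pull slightly more and hold.

Emit:
arm_command([
  [0,0.0005,0,0],
  [0,0,0,0],
  [0,0,0,0],
  [0,0,0,0],
  [0,0,0,0],
  [0,0,0,0],
])

```text
time: 15.95
tool_pos: [0.5597, 0.0355, 0.1998]
tcp_rot: [-1.567, -0.137, 0.136]
wrist_force: [-3.3, -1.1, 7.9]
width: 0.087
```

```bash
python3 goto.py
```

```text
rel stud: x -0.0060 lat -0.0008 z(tcp) 0.1998 F [-3.266  -1.1063  7.932 ] Fstand x -3.41 y -0.52 15.95
```

Emit:
arm_command([
  [0,0.0005,0,0],
  [0,0,0,0],
  [0,0,0,0],
  [0,0,0,0],
  [0,0,0,0],
])

```text
time: 16.58
tool_pos: [0.5597, 0.0355, 0.1997]
tcp_rot: [-1.567, -0.138, 0.136]
wrist_force: [-4.5, 0.2, 9.2]
width: 0.089
```

```bash
python3 goto.py
```

```text
rel stud: x -0.0060 lat -0.0008 z(tcp) 0.1997 F [-4.5355  0.1588  9.173 ] Fstand x -4.44 y 0.94 16.575
```

Emit:
arm_command([
  [0,-0.0005,0,0],
  [0,-0.0005,0,0],
  [0,-0.0005,0,0],
  [0,-0.0003,0,0],
  [0,0,0,0],
])

```text
time: 17.2
tool_pos: [0.5596, 0.0355, 0.1999]
tcp_rot: [-1.567, -0.137, 0.136]
wrist_force: [-1.1, -0.0, 6.1]
width: 0.09
```

Emit:
arm_command([
  [0,0,0,0],
  [0,0,0,0],
  [0,0,0,0],
  [0,0,0,0],
  [0,0,0,0],
], fingers=0.03)

```text
time: 17.82
tool_pos: [0.5594, 0.0355, 0.1995]
tcp_rot: [-1.566, -0.137, 0.137]
wrist_force: [0.1, 0.8, 0.5]
width: 0.35
```

```bash
python3 goto.py; python3 snap.py 12 "[('scene',250,310,135,215,10)]";python3 - <<'E'
import cv2
c=cv2.imread("pics/c12.png");cv2.imwrite("pics/c12.png",cv2.convertScaleAbs(c[:600],alpha=1.6))
E
```

```text
rel stud: x -0.0063 lat -0.0008 z(tcp) 0.1995 F [0.1029 0.834  0.5024] Fstand x 0.25 y 0.80 17.825
17.925 [0.5594 0.0355 0.1996] [ 0.7431  0.3371 -0.024 ] 0.35401696959877926
```

View pics/c12.png

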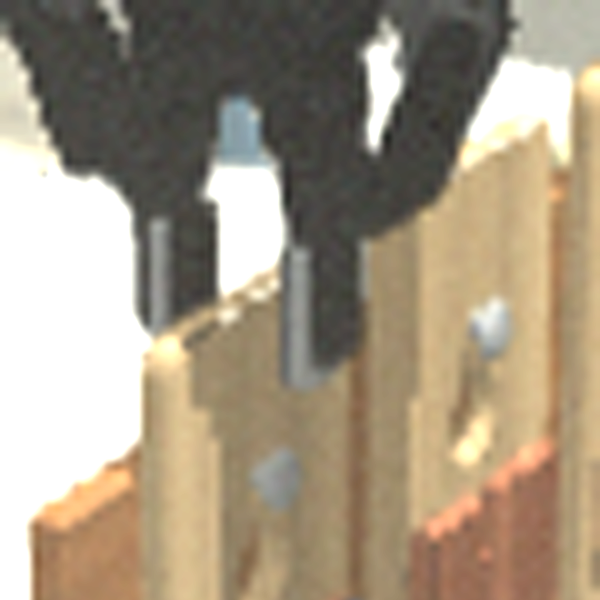

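The fingers are open on both sides and clear of the board, which hangs. I'll raise the gripper straight up, then back it off.

Emit:
arm_command([
  [0,-0.005,0,0],
  [0,-0.01,0,0],
  [0,-0.015,0,0],
  [0,-0.02,0,0],
  [0,-0.03,0,0],
  [0,-0.03,0,0],
  [-0.03,-0.01,0,0],
  [-0.04,0,0.04,0],
  [-0.04,0,0.05,0],
  [0,0,0.05,0],
  [0,0,0.05,0],
  [0,0,0.04,0],
  [0,0,0.02,0],
  [0,0,0,0],
  [0,0,0,0],
])

```text
time: 19.8
tool_pos: [0.4092, 0.2612, 0.3204]
tcp_rot: [-1.567, -0.137, 0.136]
wrist_force: [0.1, -0.2, 0.7]
width: 0.35
```

```bash
python3 goto.py; python3 snap.py 13 "[('scene',240,340,120,260,4.2),('top',210,380,160,290,4.7)]"
```

```text
rel stud: x -0.1150 lat 0.2476 z(tcp) 0.3204 F [ 0.0896 -0.2393  0.7411] Fstand x 0.05 y -0.25 19.8
19.9 [0.4092 0.2608 0.32  ] [-1.2261  0.111   0.1912] 0.34955560983047324
```

View pics/c13.png

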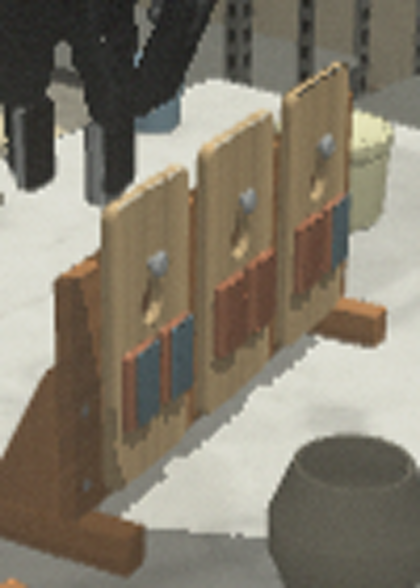

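View pics/d13.png

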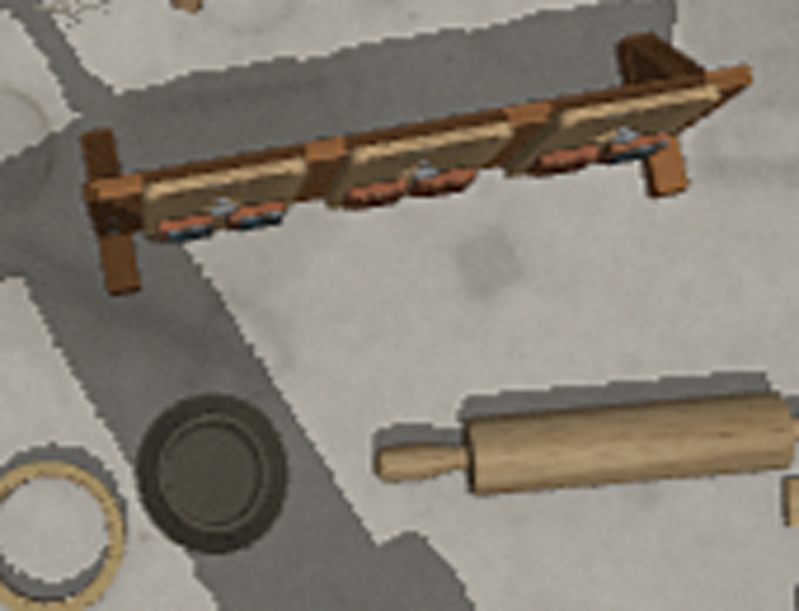

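The board hangs like the two others, straight, with the stud at the slot's top (scene crop (157,263); neighbours at (247,200) and (325,145)). The pot and hung boards are unmoved, and the gripper is clear. I'll hand in.

```bash
python3 -c "
from workcell import job
print(job.finish_job())"
```

```text
the job is handed in; nothing more can be done
None
```

The glaze sample board now hangs on the free left stud, released, and I handed the job in at about 20 s of the 51 s allowed. No verdict is reported.

- **Hanging it:** I gripped the board about 20 mm below its top edge and lifted it out of the block. I then passed the hole over the stud's head and lowered it until it bore on the stud at the expected height.
- **Tug:** I pulled down with about 10 to 11 N for over a second, judged by the change in wrist force. Then I eased off and opened the fingers.
- **Last checks:**
  - In both final pictures the board hangs straight beside the other two, with the stud at the top of the slot.
  - The hung boards and the pot look unmoved. I did not look at the jar again at the end, but the arm never worked near it.
  - The gripper is clear, and the wrist force is near zero.
- **Measurements that disagreed:** The top and scene views differed by 2 to 3 mm on the stud and panel position, and by 1 to 2 degrees on the stand's yaw. I settled this by checking the hole against the stud in the scene view while inserting. I did not measure how far the board sits from the panel; the insertion depth came from my stud estimate, and I never felt the board touch the panel.

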